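# Put a wet lacquered panel away to dry

### The job

The carved panel on the sloping stand has just been lacquered and both its faces are tacky: pick it up by its two long edges only, never touching a face, and put it to dry in the plywood drying box, whose dust door you first slide open. Lower the panel, held flat, onto the middle of the two slats in the box with its length along them and let go only once it rests there, then slide the dust door fully shut. Leave the tools and other things on the bench where they are.

Things in the scene. Friction and masses are not known exactly. Their poses are not given: they have to be found in the camera images.
- panel: Wooden panel, 110 (x) x 62 (y) x 10 mm (z), 45 g, on the stand at the start. Its edges are 7 mm thick (1.5 to 8.5 mm above the origin); on each face a tacky field of 100 x 54 mm stands 1.5 mm proud. Five dark diamonds on the upper face. Origin: centre of its underside; z out of the upper face, x along its length, down the slope at the start.
- stand: Fixed wooden stand, base 160 (x) x 100 (y) mm, about 130 mm high. Origin: centre of its underside, z up. Two slats (130 long, 10 wide, centred 14 mm either side of the middle, 20 mm high above a 96 mm wide board) fall along its x (away from the robot) at 35 degrees from level; a 50 mm wide stop at the low end holds the panel.
- stand_rest (a point): Middle of the sloping slats' top plane on the stand, 85 mm above the bench, where the middle of the panel's underside lies at the start. Axes as the stand.
- drybox: Fixed plywood drying box, 190 (x) x 360 (y) mm, walls 6 mm thick and 75 mm high, with aluminium tracks along both long sides up to 88 mm high. Origin: centre of its underside, z up. The half at its -y end is an open-topped chamber (inside 178 x 168 mm); the half at its +y end has a fixed plywood top.
- bed (a point): Centre of the tops of the two slats in the chamber, 35 mm above the bench and 90 mm from the box centre toward its -y; axes as the box. The slats are 130 mm long along x, 10 mm wide, centred 14 mm either side of this point in y, 29 mm high above the chamber floor. The middle of the panel's underside belongs here, the panel's length along the slats.
- door (a joint): Sliding dust door of clear plastic, 174 x 174 x 6 mm, upper face 83 mm above the bench, with two wooden strips and an upright wooden grip. It runs along the box's y: 0 m = fully shut over the chamber, growing toward the box's +y to 0.172 m = fully open. About 2 N moves it.
- door_grip (a point): Middle of the door's wooden grip: an upright bar 60 mm along the box's x, 14 mm thick along its y, 28 mm high, from 83 to 111 mm above the bench; this point lies 97 mm above the bench. Moves with the door.
- gouge_a: Bystander: carving gouge lying in front of the box, 240 mm long, 28 mm high. Origin under the ferrule, x toward the blade.
- gouge_b: Bystander: carving gouge lying at the right-hand side, 240 mm long, 28 mm high. Origin under the ferrule, x toward the blade.
- brush: Bystander: brush 200 mm long lying behind the stand. Origin under its middle, x along it.
- offcut: Bystander: wooden block 50 x 80 x 30 mm behind the box. Origin: centre of its underside.
- mallet: Bystander: round carver's mallet standing head down, 96 mm across, 225 mm high, far side of the bench. Origin: centre of its underside.
- tin: Bystander: metal can, 84 mm across, 100 mm high, left-hand side. Origin: centre of its underside.
- mug: Bystander: white mug, 82 mm across, 90 mm high, far right. Origin: centre of its underside.
There are look-alikes about, which are no part of the job. Several things have the shape of the panel; the one meant has the colours described above.

How it is judged (in metres and radians):
On the way, in this order (a step that is already met when the one before it is completed fails the run):
1. the dust door has been slid open (value of joint door above 0.12 m), for 0.1 s.
2. panel flat on the middle of the box slats, still held (horizontal distance between panel and bed below 0.015 m and z of panel in the frame of bed between -0.004 and 0.004 m and angle between panel's own z axis and vertical below 0.1 rad and angle between the x axis of panel and the x axis of drybox, either way round below 0.2 rad and contact force between panel and the fingers above 1 N), for 0.1 s.
At the end, for the whole second after the job is handed in: The panel lies at rest and let go on the two slats in the drying box, ornament up, level within 0.1 rad, its middle within 15 mm of the slats' middle and within 4 mm of their height, its length along them within 0.2 rad; the dust door is shut to within 6 mm (horizontal distance between panel and bed below 0.015 m and z of panel in the frame of bed between -0.004 and 0.004 m and angle between panel's own z axis and vertical below 0.1 rad and angle between the x axis of panel and the x axis of drybox, either way round below 0.2 rad and linear speed of panel below 0.02 m/s and value of joint door below 0.006 m); the robot touches nothing.
It fails at once if the robot touches a face of the panel (contact force between any of panel_c1, panel_c2 and the fingers above 0.3 N or contact force between any of panel_c1, panel_c2 and the arm above 0.3 N).
It fails at once if a bystander is moved by more than 30 mm (distance of any of gouge_a, gouge_b, brush, offcut, mallet, tin, mug from where it was at the start of the episode above 0.03 m).
It also fails if it takes over 62 s, if anything falls off the work surface, if the arm or the gripper's body presses on something with over 40 N, if the wrist force passes 120 N, or if a joint passes its speed limit or range.

### The arm

A 6-joint arm with a two-finger parallel gripper is mounted at the origin on the work surface. World frame = base frame: x ahead of the robot, y to its left, z up, the work surface at z = 0. Lengths are in mm, angles in degrees, forces in N, time in s.
With the tool pointing down it reaches from about 400 to 825 mm from the base axis. Payload 7 kg.
Tool frame: the origin (TCP) lies midway between the tips of the shut fingers; the grasp point (between the pads) lies 19 mm behind it (r.hold_point_z is the distance from the TCP to the grasp point, in mm); y points along the fingers, z is the direction in which the jaws open and shut, and the axes are right-handed (so a half turn about y gives the same grasp; the last joint's range is limited). The gripper opens to 88 mm and grips with 3 to 60 N. Pads are 19 mm wide; open, the fingers measure 130 mm over their backs; the gripper's body (78 mm by 193 mm) begins 47 mm behind the grasp point.
Start: joints at [-54.483, 20.546, 0.682, 0, -70.136, -16.507], TCP at [219.851, -638.17, 226.561] pointing down, gripper open.
Joint ranges: [-176.03, 176.03], [-82.01, 121.73], [-58.28, 71.71], [-173.87, 95.51], [-174.79, -0.11], [-173.66, 173.66]. Speed limits (degrees/s): [136.94, 136.94, 172.46, 180, 180, 180].

### API

Orientations are given as a 3x3 rotation matrix whose columns are the frame's x, y, z axes.
In Python, from workcell import r, eyes, order gives the robot as it stands.
- The arm moves only by the tool step_arm, never from a script. Its argument "moves" is a list of rows, each a list of 7 numbers: the shift along the tool's x, y, z in mm, then the turn, a rotation vector about the tool's x, y, z in rad, then the finger opening in mm, from 0 to 87.6. In form: [[x, y, z, ax, ay, az, hand], ...]. A call has 1 to 5 rows; each row shifts and turns the pose as measured when the row begins, along the tool's axes as they then stand; what a row does not reach is not made up. A row lasts 1/12 s, in which the tool goes at most 41.7 mm and 7.16 degrees, less where a joint would pass 70% of its speed; a pose out of reach is approached as far as the arm can. A call with a gripper value outside its range is refused whole. The fingers move at their own pace and stop on an object; "newtons" is the grip in N (left out, the last holds). Time passes only in rows, so rows that do not move let the fingers close. It gives the time, the measured TCP pose, the force and the opening at its end, in the units of the state.
- r.read_state(): the state, without advancing time (a new reading comes with each control period).
- eyes.get_image(name): name is "side" or "top" or "wrist"; returns (picture, depth): 384x512x3 uint8, red, green, blue; 384x512 float32, mm along the optical axis (not along the pixel's ray), 0 where there is no reading.
- eyes.camera_info(name): a dict with "mtx" (3x3 intrinsics, pixels), "camera_from_world" (4x4, takes a point from world to camera coordinates); the wrist camera has in their place "mount" (4x4, takes a point from camera to tool coordinates, whose origin is the TCP and whose axes are the tool frame's). Camera axes: x right, y down, z forward; pixel columns grow to the right and rows downward; lengths in mm; the calibration is good to about 2 mm. A picture is of the moment at which its call begins: read the wrist's pose just before it. camera_info takes no time and is no camera call.
- order.sign_off(): hands the job in, once; it reports no verdict.
The state is a dict: "t": time; "joint_pos": joint angles; "qd": joint speeds; "joint_torque": joint torques, N m; "position": TCP position; "eef_rot": TCP orientation; "contact_force": force on the tool from outside, world axes, zero at the start; "wrist_torque": the same for the moment, N m; "finger_gap": finger opening in mm.
Only numpy, scipy, OpenCV 4.12 (cv2) and the standard library are available. Lean on these libraries where they do the work, as an engineer would, in place of code of your own. Each camera call takes 0.05 s, during which the arm holds its last target. There are 200 camera calls.

## Working session

There is one attempt and no reset: what is moved stays moved. The work goes in short steps, Python scripts to look and compute and a tool call to move; the robot and the scene stay as the last step left them, time stands still between calls to the robot, and variables do not carry over. Pictures are saved under pics/ and viewed, on a budget of 10 in all, crops included, one or two more only if the job needs it, and the job is handed in when it is done.

Besides the shell and the picture viewer there is one more tool, called as name(argument=value, ...) on one line, values as JSON. step_arm: Moves the arm, as the interface text tells. Its arguments: {"type":"object","properties":{"moves":{"type":"array"},"newtons":{"type":"number"}},"required":["moves"]}

```bash
mkdir -p pics; ls; python3 - <<'E'
from workcell import r, eyes, order
import cv2,numpy as np
s=r.read_state();print(s['t'],s['position'],np.round(s['eef_rot'],3),s['finger_gap'],r.hold_point_z)
ims=[]
for n in ['side','top']:
    im,d=eyes.get_image(n);np.savez(f'pics/{n}0.npz',im=im,d=d)
    cv2.imwrite(f'pics/{n}0.png',cv2.resize(im[:,:,::-1],(800,600)))
    i=eyes.camera_info(n);print(n,np.round(i['mtx'],1).tolist(),np.round(i['camera_from_world'],3).tolist())
print(eyes.camera_info('wrist'))
E
```

```text
pics
0.0 [ 219.66906365 -637.72804029  225.62244371] [[ 0.945 -0.001 -0.326]
 [ 0.326  0.002  0.945]
 [-0.    -1.     0.002]] 87.83873831289714 18.8
side [[387.5, 0.0, 253.6], [0.0, 387.5, 182.2], [0.0, 0.0, 1.0]] [[-0.999, -0.032, -0.022, 533.816], [-0.004, 0.649, -0.761, 75.072], [0.039, -0.76, -0.649, 1577.078], [0.0, 0.0, 0.0, 1.0]]
top [[347.4, 0.0, 254.4], [0.0, 347.4, 198.3], [0.0, 0.0, 1.0]] [[0.03, -0.999, 0.015, -23.162], [-0.99, -0.032, -0.139, 539.051], [0.139, -0.011, -0.99, 1349.626], [0.0, 0.0, 0.0, 1.0]]
{'mtx': array([[328.47386816,   0.        , 262.07449591],
       [  0.        , 328.47386816, 194.21700259],
       [  0.        ,   0.        ,   1.        ]]), 'mount': array([[ 6.32418986e-04,  9.64893144e-01,  2.62642001e-01,
        -7.14696216e+01],
       [ 9.83468462e-04, -2.62642527e-01,  9.64892707e-01,
        -1.56873277e+02],
       [ 9.99999316e-01, -3.51916342e-04, -1.11504210e-03,
        -1.86578302e-01],
       [ 0.00000000e+00,  0.00000000e+00,  0.00000000e+00,
         1.00000000e+00]])}
```

View pics/top0.png

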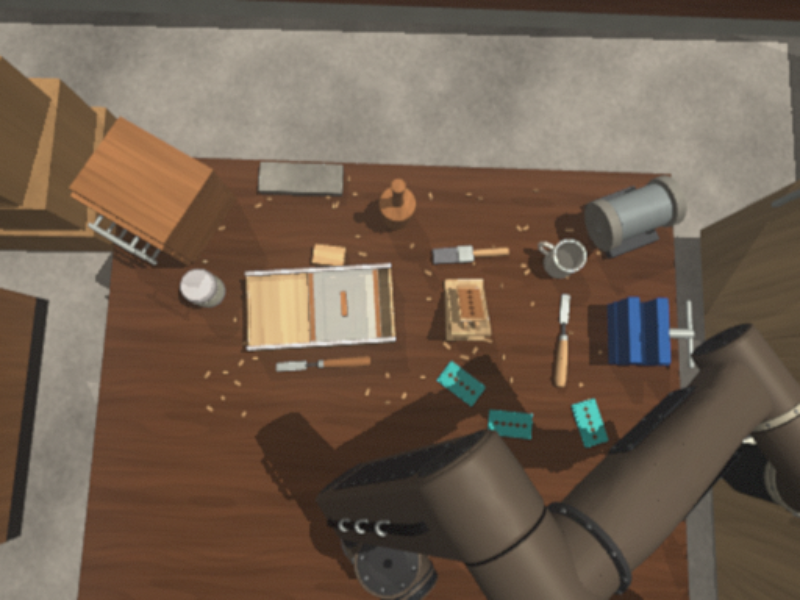

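View pics/side0.png

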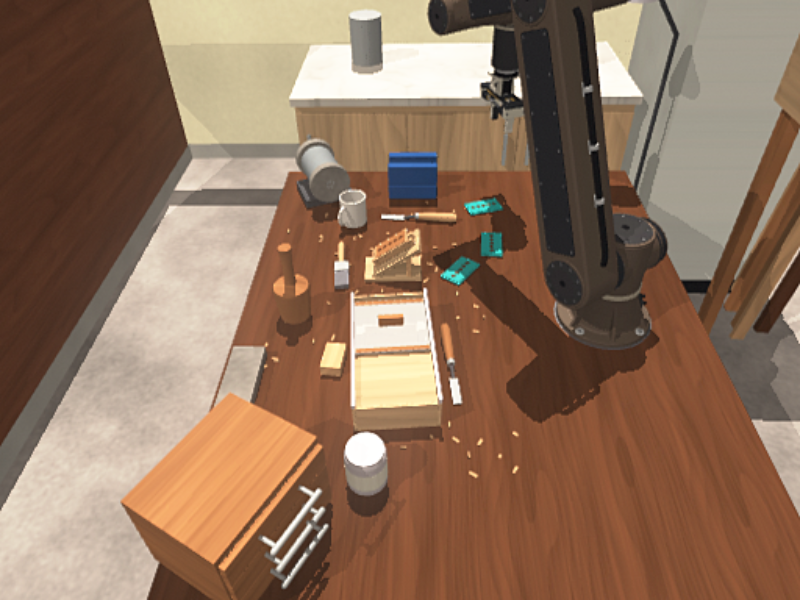

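The top view shows the open box on the left at about (320,307), with the door shut over the right half and its grip at (344,303). The wooden panel is on the stand at (470,303). The three teal panels at (461,383), (511,424) and (590,422) have the right shape but the wrong colour, and they lie on the bench. The wooden one on the stand fits the description. Next I'll confirm it in a crop and measure.

```bash
cat > h.py <<'E'
import cv2,numpy as np
from workcell import r,eyes,order
def cam(n,s=None):
    i=eyes.camera_info(n);K=i['mtx']
    if n!='wrist': return K,np.linalg.inv(i['camera_from_world'])
    T=np.eye(4);T[:3,:3]=s['eef_rot'];T[:3,3]=s['position'];return K,T@i['mount']
def cloud(d,K,T):
    v,u=np.indices(d.shape);p=np.stack([(u-K[0,2])/K[0,0]*d,(v-K[1,2])/K[1,1]*d,d],-1)
    return p@T[:3,:3].T+T[:3,3]
def ray(u,v,K,T,z):
    q=T[:3,:3]@np.array([(u-K[0,2])/K[0,0],(v-K[1,2])/K[1,1],1]);o=T[:3,3]
    return o+q*(z-o[2])/q[2]
E
python3 - <<'E'
from h import *
z=np.load('pics/top0.npz');im,d=z['im'],z['d'];K,T=cam('top')
P=cloud(d,K,T)
z2=np.load('pics/side0.npz');
a=cv2.resize(im[165:230,275:325],(400,520),interpolation=cv2.INTER_CUBIC);b=cv2.resize(z2['im'][140:185,230:275],(400,400),interpolation=cv2.INTER_CUBIC)
b=np.vstack([b,np.zeros((120,400,3),np.uint8)])
cv2.imwrite('pics/crop1.png',np.hstack([a,b])[:,:,::-1])
for (u,v) in [(300,190),(300,200),(290,190),(220,194),(220,190),(220,205),(200,195),(180,190),(300,250)]:
    print(u,v,im[v,u],P[v,u].round(0))
hsv=cv2.cvtColor(im,cv2.COLOR_RGB2HSV)
print(hsv[186:204:3,296:304:2].tolist())
# height-based box top
m=((P[...,2]>70)&(P[...,2]<125)&(abs(P[...,0]-560)<130)).astype(np.uint8)
n,l,st,c=cv2.connectedComponentsWithStats(m)
for i in range(1,n):
    if st[i,4]>60: print(st[i],c[i], P[l==i].min(0).round(), P[l==i].max(0).round(), cv2.minAreaRect(P[l==i][:,:2].astype(np.float32)))
E
```

```text
300 190 [111  76  51] [ 572. -182.   82.]
300 200 [149 102  67] [ 528. -178.  116.]
290 190 [119  98  71] [ 577. -148.   40.]
220 194 [198 134  87] [542. 125. 111.]
220 190 [190 128  81] [557. 126. 112.]
220 205 [199 194 180] [503. 126.  83.]
200 195 [183 137 102] [539. 205.  82.]
180 190 [233 207 150] [558. 284.  74.]
300 250 [49 99 91] [ 341. -195.    9.]
[[[12, 144, 172], [13, 145, 158], [13, 142, 113], [13, 144, 154]], [[13, 145, 171], [13, 145, 169], [13, 142, 124], [13, 141, 155]], [[13, 143, 169], [13, 143, 169], [13, 138, 137], [13, 142, 151]], [[13, 145, 167], [13, 144, 170], [13, 144, 150], [13, 141, 146]], [[13, 146, 164], [13, 146, 171], [13, 142, 154], [12, 141, 130]], [[13, 144, 161], [13, 146, 168], [13, 144, 158], [12, 139, 119]]]
[110 152  14  15  93] [117.07526882 159.4516129 ] [641. 514.  73.] [689. 545. 125.] ((664.7802734375, 527.7944946289062), (6.439770221710205, 56.196990966796875), 56.81238555908203)
[353 162  22  13  72] [362.45833333 169.01388889] [ 644. -472.   70.] [ 689. -391.   92.] ((666.2402954101562, -431.4972229003906), (45.15955352783203, 80.141677
[... 277 characters left out ...]
0.] [616. 526. 108.] ((574.9862670898438, 485.5926208496094), (77.92542266845703, 80.46994018554688), 7.918708801269531)
[288 185  26  31 608] [300.45559211 202.44901316] [ 471. -230.   70.] [ 594. -135.  124.] ((532.592041015625, -182.63523864746094), (123.0857925415039, 95.30906677246094), 0.15489816665649414)
[396 190  15  40 511] [403.1741683  209.80430528] [ 430. -594.   71.] [ 580. -559.  125.] ((504.9508361816406, -576.2694091796875), (33.88472366333008, 149.36849975585938), 89.63558959960938)
[414 191  17  40 528] [421.37310606 210.42613636] [ 430. -693.   70.] [ 578. -630.  125.] ((504.28643798828125, -661.6920166015625), (147.63583374023438, 63.28031539916992), 0.04015533626079559)
```

View pics/crop1.png

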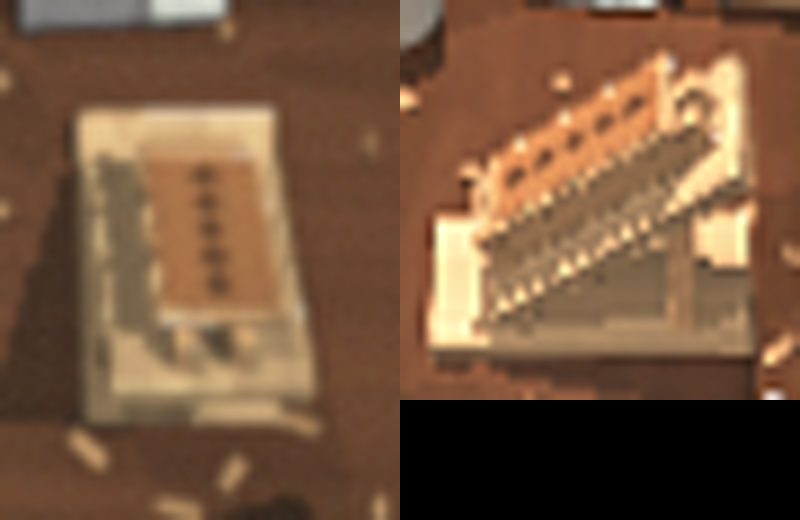

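The crop confirms it: a wooden panel with five dark diamonds on the sloping slats. The box is centred near (537,188) at about 5° yaw, and its 193x361 rectangle agrees with the stated size. I'll fly over the stand for a wrist look.

step_arm(moves=[[0,-20,0,0,0.12,0,87],[0,-20,0,0,0.12,0,87],[24,0,30,0,0,0,87],[24,0,30,0,0,0,87],[24,0,30,0,0,0,87]])

```text
t: 0.52
position: [281.1, -543.1, 262.0]
eef_rot: [[0.997, -0.006, -0.071], [0.071, 0.008, 0.997], [-0.006, -1.0, 0.009]]
contact_force: [1.6, 0.3, 0.4]
finger_gap: 86.7
```

step_arm(moves=[[24,0,30,0,0,0,87],[24,0,30,0,0,0,87],[24,0,30,0,0,0,87],[24,0,30,0,0,0,87],[24,0,30,0,0,0,87]])

```text
t: 0.93
position: [392.4, -376.8, 261.0]
eef_rot: [[0.998, -0.008, -0.067], [0.067, 0.011, 0.998], [-0.007, -1.0, 0.011]]
contact_force: [0.8, -0.3, 0.4]
finger_gap: 86.6
```

step_arm(moves=[[24,0,32,0,0,0,87],[24,0,32,0,0,0,87],[24,0,32,0,0,0,87],[24,0,32,0,0,0,87],[24,0,32,0,0,0,87]])

```text
t: 1.35
position: [503.2, -200.2, 261.5]
eef_rot: [[0.998, -0.009, -0.067], [0.067, 0.012, 0.998], [-0.008, -1.0, 0.012]]
contact_force: [0.1, 0.4, -0.8]
finger_gap: 87.2
```

step_arm(moves=[[12,0,20,0,0,0,87],[0,0,0,0,0,0,87],[0,0,0,0,0,0,87]])

```text
t: 1.6
position: [517.5, -171.5, 260.5]
eef_rot: [[0.997, -0.01, -0.074], [0.074, 0.013, 0.997], [-0.009, -1.0, 0.013]]
contact_force: [-0.4, -0.9, 0.3]
finger_gap: 86.9
```

```bash
python3 - <<'E'
from h import *
s=r.read_state();im,d=eyes.get_image('wrist');print(s['position'].round(1));K,T=cam('wrist',s)
np.savez('pics/w1.npz',im=im,d=d,T=T)
P=cloud(d,K,T)
cv2.imwrite('pics/w1.png',im[:,:,::-1])
hsv=cv2.cvtColor(im,cv2.COLOR_RGB2HSV)
# panel plane
m=(hsv[...,0]<17)&(hsv[...,1]>125)&(hsv[...,2]>95)&(P[...,2]>50)&(P[...,2]<140)
m=m.astype(np.uint8);m=cv2.morphologyEx(m,cv2.MORPH_OPEN,np.ones((3,3)))
n,l,st,c=cv2.connectedComponentsWithStats(m);i=1+st[1:,4].argmax();print(st[i],c[i])
Q=P[l==i];C=Q.mean(0);U,S,V=np.linalg.svd(Q-C,full_matrices=False);nn=V[2]*np.sign(V[2][2]);print('mean',C,'normal',nn,'rms',S[2]/len(Q)**.5)
ex=np.array([1,0,0])-nn*nn[0];ex/=np.linalg.norm(ex);ey=np.cross(nn,ex)
ab=np.c_[(Q-C)@ex,(Q-C)@ey].astype(np.float32);R=cv2.minAreaRect(ab);print(R);print('centre',C+ex*R[0][0]+ey*R[0][1],'ex',ex)
o=im.copy();cv2.drawContours(o,cv2.findContours((l==i).astype(np.uint8),0,2)[0],-1,(0,0,255),1);cv2.imwrite('pics/w1.png',o[:,:,::-1])
E
```

```text
[ 517.5 -171.5  260.5]
[226 182  27  57 997] [240.10732197 206.89468405]
mean [ 547.0972007  -190.22301721   99.24613774] normal [0.57156927 0.00746846 0.82051983] rms 0.49927702576918764
((9.401744842529297, -1.1331682205200195), (95.82323455810547, 25.233688354492188), 0.9887008666992188)
centre [ 554.81183834 -191.40504888   93.8829257 ] ex [ 0.82055382 -0.00520227 -0.57154559]
```

View pics/w1.png

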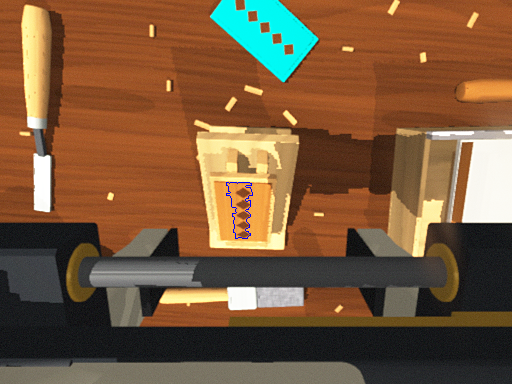

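The panel shows at px (215–272, 178–241), and the mask caught only its middle. The plane tilt of 34.9° matches the stated 35°. I'll redo the mask with wider colour limits.

```bash
python3 - <<'E'
from h import *
z=np.load('pics/w1.npz');im,d,T=z['im'],z['d'],z['T'];K=cam('wrist',r.read_state())[0]
P=cloud(d,K,T);hsv=cv2.cvtColor(im,cv2.COLOR_RGB2HSV)
print(hsv[210,205:285:4].tolist()); print(P[210,205:285:8].round().tolist())
C0=np.array([547.1,-190.2,99.25]);nn=np.array([.57357,0.0,.81915])
ey=np.array([0,1,0]);ex=np.cross(ey,nn)
dist=(P-C0)@nn
m=((abs(dist)<2)&(abs(P[...,1]+185)<60)&(abs((P-C0)@ex)<80)&(hsv[...,1]>140)).astype(np.uint8)
n,l,st,c=cv2.connectedComponentsWithStats(m);i=1+st[1:,4].argmax();print(st[i],c[i])
Q=P[l==i]
ab=np.c_[(Q-C0)@ex,(Q-C0)@ey].astype(np.float32);R=cv2.minAreaRect(ab);print(R)
c=C0+ex*R[0][0]+ey*R[0][1];print('upper face centre',c,'underside',c-10*nn, 'h at face', c[2])
E
```

```text
[[11, 201, 157], [23, 100, 250], [22, 116, 247], [18, 171, 247], [16, 181, 244], [17, 186, 246], [17, 183, 244], [17, 187, 241], [15, 190, 234], [17, 183, 249], [16, 181, 248], [17, 183, 244], [17, 181, 246], [17, 178, 245], [17, 183, 244], [16, 185, 243], [19, 154, 250], [20, 130, 253], [17, 135, 187], [16, 132, 181]]
[[584.0, -240.0, -1.0], [567.0, -223.0, 50.0], [551.0, -210.0, 97.0], [551.0, -202.0, 97.0], [550.0, -193.0, 97.0], [550.0, -185.0, 97.0], [549.0, -177.0, 97.0], [548.0, -169.0, 98.0], [548.0, -161.0, 97.0], [561.0, -149.0, 52.0]]
[ 214  180   61   62 3119] [242.93363257 209.89932671]
((10.975101470947266, 4.013629913330078), (105.72675323486328, 57.13343048095703), 1.7687292098999023)
upper face centre [ 556.09025437 -186.18637009   92.95501105] underside [ 550.35455437 -186.18637009   84.76351105] h at face 92.95501104930878
```

Underside centre is (550,-186,84.8), which agrees with the stated 85 mm. Next, the door grip from the top cloud.

```bash
python3 - <<'E'
from h import *
z=np.load('pics/top0.npz');im,d=z['im'],z['d'];K,T=cam('top');P=cloud(d,K,T)
m=(P[...,2]>97)&(P[...,2]<120)&(abs(P[...,0]-545)<80)&(abs(P[...,1]-120)<60)
Q=P[m];print(len(Q),Q.mean(0),cv2.minAreaRect(Q[:,:2].astype(np.float32)))
y=np.deg2rad(5.3);bx=np.array([np.cos(y),np.sin(y)]);by=np.array([-bx[1],bx[0]]);C=np.array([536.6,187.7]);print('bed',C-90*by,'grip in box',(Q.mean(0)[:2]-C)@bx,(Q.mean(0)[:2]-C)@by)
m=(P[...,2]>84)&(P[...,2]<92)&(abs(P[...,0]-540)<130)&(abs(P[...,1]-180)<220)
L=P[m][:,:2]
for sg in (1,-1):
    q=L[(sg*((L-C)@bx)>80)];print(len(q),cv2.fitLine(q.astype(np.float32),cv2.DIST_HUBER,0,.01,.01).ravel())
E
```

```text
62 [539.90293408 126.98098333 109.81941359] ((540.0946655273438, 127.05668640136719), (56.76442337036133, 11.73934555053711), 2.485706090927124)
bed [544.91335287  98.08477716] grip in box -2.3198382035852387 -60.76451851349026
196 [ 8.8810302e-02 -9.9604857e-01  6.2705176e+02  1.9200754e+02]
203 [ 9.9804454e-02 -9.9500710e-01  4.4544794e+02  1.8078667e+02]
```

```bash
cat >> h.py <<'E'
from scipy.spatial.transform import Rotation as Ro
def tool(yaw,tilt=0):
    # tool down, jaws along y at yaw; tilt leans approach back toward robot about jaw axis
    Z=Ro.from_euler('z',yaw,degrees=True).as_matrix();a=np.deg2rad(tilt)
    ty=np.array([-np.sin(a),0,-np.cos(a)]);tz=np.array([0,1.,0]);tx=np.cross(ty,tz)
    return Z@np.c_[tx,ty,tz]
def go(p,R):
    s=r.read_state();M=s['eef_rot'];print('t',round(s['t'],2),'at',s['position'].round(1),'gap',round(s['finger_gap'],1),'F',np.round(s['contact_force'],1))
    print('shift',(M.T@(np.array(p)-s['position'])).round(1),'turn',Ro.from_matrix(M.T@R).as_rotvec().round(3))
E
python3 - <<'E'
from h import *
go([541,127,200],tool(5.4)); print(tool(0,35).round(2))
E
```

```text
t 1.65 at [ 517.3 -171.9  260.4] gap 86.9 F [0.2 0.7 0.3]
shift [ 46.2  63.9 295.5] turn [-0.013 -0.021 -0.009]
[[ 0.82 -0.57  0.  ]
 [ 0.    0.    1.  ]
 [-0.57 -0.82  0.  ]]
```

step_arm(moves=[[5,6,35,-0.013,-0.02,-0.009,87],[5,7,35,0,0,0,87],[5,7,35,0,0,0,87],[5,7,35,0,0,0,87],[5,7,35,0,0,0,87]])

```text
t: 2.07
position: [525.8, -0.8, 226.3]
eef_rot: [[0.997, 0.002, -0.078], [0.078, -0.002, 0.997], [0.002, -1.0, -0.002]]
contact_force: [1.2, 0.1, -0.6]
finger_gap: 87.0
```

step_arm(moves=[[5,7,35,0,0,0,60],[5,7,35,0,0,0,60],[5,7,35,0,0,0,60],[0,0,0,0,0,0,60],[0,0,0,0,0,0,60]])

```text
t: 2.48
position: [531.4, 109.0, 202.6]
eef_rot: [[0.997, 0.0, -0.075], [0.075, -0.002, 0.997], [0.0, -1.0, -0.002]]
contact_force: [0.4, 0.2, -0.1]
finger_gap: 61.6
```

```bash
python3 - <<'E'
from h import *
s=r.read_state();im,d=eyes.get_image('wrist');K,T=cam('wrist',s);P=cloud(d,K,T)
np.savez('pics/w2.npz',im=im,d=d,T=T)
m=(P[...,2]>97)&(P[...,2]<118)&(abs(P[...,0]-541)<60)&(abs(P[...,1]-127)<40)
Q=P[m];print(len(Q));print(Q.mean(0),cv2.minAreaRect(Q[:,:2].astype(np.float32)))
cv2.imwrite('pics/w2.png',im[:,:,::-1])
go([541,127,200],tool(5.4)); go([541,127,89],tool(5.4))
E
```

```text
1292
[539.98369975 124.21707788 109.33693584] ((541.8629760742188, 124.6576919555664), (59.27619934082031, 13.989840507507324), 4.848648548126221)
t 2.53 at [531.4 108.7 202.5] gap 61.1 F [ 0.3 -0.1 -0.2]
shift [10.9  2.5 17.5] turn [ 0.002 -0.02   0.   ]
t 2.53 at [531.4 108.7 202.5] gap 61.1 F [ 0.3 -0.1 -0.2]
shift [ 10.9 113.5  17.8] turn [ 0.002 -0.02   0.   ]
```

View pics/w2.png

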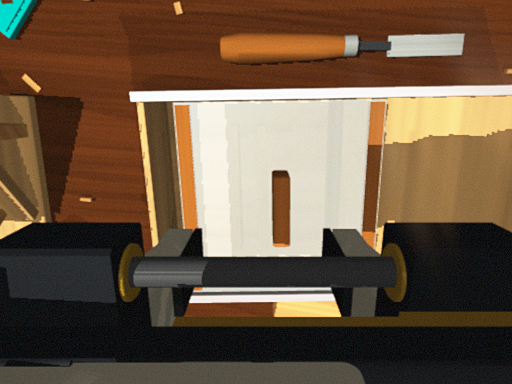

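The grip bar is at px (273–290, 170–246) in the shut door and measures 59x14 mm at (542,125), as stated. I'll descend and grip it.

step_arm(moves=[[5,25,8,0,-0.016,0,60],[5,25,8,0,0,0,60],[0,25,0,0,0,0,60],[0,25,0,0,0,0,60],[0,0,0,0,0,0,60]])

```text
t: 2.95
position: [543.4, 119.1, 102.9]
eef_rot: [[0.997, 0.007, -0.083], [0.083, 0.001, 0.997], [0.007, -1.0, 0.0]]
contact_force: [-0.8, -0.8, -1.1]
finger_gap: 59.7
```

```bash
python3 - <<'E'
from h import *
go([541.5,125.5,90],tool(5.2))
E
```

```text
t 2.95 at [543.4 119.1 102.9] gap 59.7 F [-0.8 -0.8 -1.1]
shift [-1.4 12.9  6.5] turn [-0.    -0.008  0.007]
```

step_arm(newtons=15, moves=[[-1,13,6,0,-0.008,0.007,60],[0,0,0,0,0,0,30],[0,0,0,0,0,0,10],[0,0,0,0,0,0,8],[0,0,0,0,0,0,8]])

```text
t: 3.37
position: [544.1, 121.5, 93.5]
eef_rot: [[0.996, 0.003, -0.087], [0.087, 0.0, 0.996], [0.003, -1.0, 0.0]]
contact_force: [-0.5, 0.0, -0.2]
finger_gap: 38.6
```

step_arm(moves=[[0,0,0,0,0,0,8],[0,0,0,0,0,0,8],[0,0,0,0,0,0,8]])

```text
t: 3.62
position: [545.4, 122.0, 96.3]
eef_rot: [[0.996, 0.007, -0.087], [0.087, 0.003, 0.996], [0.007, -1.0, 0.002]]
contact_force: [-0.6, 2.6, -1.8]
finger_gap: 18.7
```

step_arm(moves=[[-2,4,0,0,0,0,8],[0,2,0,0,0,0,8],[0,0,0,0,0,0,8]])

```text
t: 3.87
position: [545.2, 122.6, 93.7]
eef_rot: [[0.996, 0.012, -0.089], [0.089, 0.004, 0.996], [0.012, -1.0, 0.003]]
contact_force: [5.7, -1.2, -12.4]
finger_gap: 13.9
```

step_arm(moves=[[0,0,15,0,0,0,8],[0,0,22,0,0,0,8],[0,0,22,0,0,0,8],[0,0,22,0,0,0,8],[0,0,22,0,0,0,8]])

```text
t: 4.28
position: [536.0, 222.9, 93.6]
eef_rot: [[0.996, 0.013, -0.085], [0.085, 0.001, 0.996], [0.013, -1.0, -0.0]]
contact_force: [3.1, -2.7, -0.9]
finger_gap: 14.4
```

```bash
python3 - <<'E'
from h import *
y=np.deg2rad(5.2)
go([545.2-np.sin(y)*171,122.6+np.cos(y)*171,92],tool(5.2))
E
```

```text
t 4.28 at [536.  222.9  93.6] gap 14.4 F [ 3.1 -2.7 -0.9]
shift [-0.3  1.5 70.3] turn [ 0.001 -0.006  0.013]
```

step_arm(moves=[[0,0,22,0,0,0,8],[0,0,22,0,0,0,8],[0,0,18,0,0,0,8],[0,0,8,0,0,0,8],[0,0,0,0,0,0,8]])

```text
t: 4.7
position: [530.4, 281.9, 92.8]
eef_rot: [[0.996, 0.009, -0.091], [0.091, -0.029, 0.995], [0.006, -1.0, -0.03]]
contact_force: [7.2, -17.0, 5.6]
finger_gap: 44.6
```

step_arm(moves=[[0,0,3,0,0,0,8],[0,0,0,0,0,0,60],[0,0,0,0,0,0,60],[0,0,0,0,0,0,60],[0,0,0,0,0,0,60]])

```text
t: 5.12
position: [530.5, 275.6, 91.7]
eef_rot: [[0.996, 0.006, -0.09], [0.09, -0.044, 0.995], [0.002, -0.999, -0.044]]
contact_force: [-0.4, 0.6, -0.6]
finger_gap: 57.8
```

step_arm(moves=[[0,-20,0,-0.04,0,0,80],[0,-30,0,0,0,0,87],[0,-30,0,0,0,0,87],[0,-30,0,0,0,0,87],[0,0,0,0,0,0,87]])

```text
t: 5.53
position: [527.5, 285.8, 203.2]
eef_rot: [[0.996, 0.006, -0.092], [0.092, -0.087, 0.992], [-0.002, -0.996, -0.087]]
contact_force: [0.8, 1.8, -0.6]
finger_gap: 84.7
```

```bash
python3 - <<'E'
from h import *
s=r.read_state();im,d=eyes.get_image('wrist');K,T=cam('wrist',s);P=cloud(d,K,T)
m=(P[...,2]>97)&(P[...,2]<118)&(abs(P[...,0]-535)<60)&(abs(P[...,1]-270)<90)
Q=P[m];print(len(Q));R=cv2.minAreaRect(Q[:,:2].astype(np.float32));print(R)
print('door', np.linalg.norm(np.array(R[0])-[541.6,125]))
cv2.imwrite('pics/w3.png',im[:,:,::-1])
# panel pregrasp: tilt 35 yaw 1.3
Rg=tool(1.3,35);n=-Rg[:,1];c=np.array([550.4,-186.2,84.8])
for h in (75,8): go(c+n*(5+h-18.8),Rg);print((c+n*(5+h-18.8)).round(1))
E
```

```text
1354
((529.1353149414062, 266.20587158203125), (59.74184799194336, 14.294371604919434), 5.3344926834106445)
door 141.7549524455884
t 5.58 at [526.4 285.3 200.5] gap 86.1 F [-0.   0.8 -0.3]
shift [  16.2  106.8 -466.6] turn [0.106 0.04  0.609]
[ 585.5 -185.4  134.9]
t 5.58 at [526.4 285.3 200.5] gap 86.1 F [-0.   0.8 -0.3]
shift [ -21.8  161.5 -459.1] turn [0.106 0.04  0.609]
[ 547.1 -186.3   80. ]
```

View pics/w3.png

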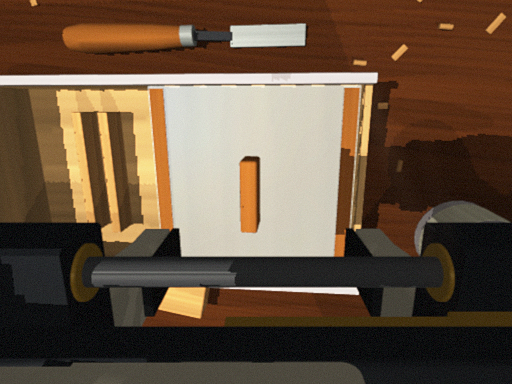

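The door is only about 142 mm open: the bar is at px (240–260, 157–232) and the fingers were forced apart by about 17 N. That passes step 1, but the panel and fingers need it fully open. I'll regrip with more force and finish slowly.

```bash
python3 - <<'E'
from h import *
go([529.2,266,115],tool(5.2));go([529.2,266,90],tool(5.2))
E
```

```text
t 5.58 at [526.4 285.3 200.5] gap 86.1 F [-0.   0.8 -0.3]
shift [  1.4  86.9 -11.9] turn [ 0.088  0.001 -0.005]
t 5.58 at [526.4 285.3 200.5] gap 86.1 F [-0.   0.8 -0.3]
shift [  1.5 111.8  -9.7] turn [ 0.088  0.001 -0.005]
```

step_arm(newtons=40, moves=[[1,0,0,0.088,0,-0.005,60],[0,25,-10,0,0,0,60],[0,25,-9,0,0,0,60],[0,20,0,0,0,0,60],[0,0,0,0,0,0,60]])

```text
t: 6.0
position: [528.6, 270.0, 128.5]
eef_rot: [[0.996, 0.004, -0.094], [0.094, 0.011, 0.996], [0.005, -1.0, 0.011]]
contact_force: [-0.1, -0.2, -0.4]
finger_gap: 61.5
```

```bash
python3 - <<'E'
from h import *
go([529.2,266,90],tool(5.2))
E
```

```text
t 6.0 at [528.6 270.  128.5] gap 61.5 F [-0.1 -0.2 -0.4]
shift [ 0.  38.4 -4.5] turn [-0.011  0.003  0.005]
```

step_arm(moves=[[0,20,-4,-0.011,0,0.005,60],[0,20,0,0,0,0,60],[0,0,0,0,0,0,8],[0,0,0,0,0,0,8],[0,0,0,0,0,0,8]])

```text
t: 6.42
position: [528.9, 267.5, 88.6]
eef_rot: [[0.995, -0.001, -0.096], [0.096, -0.001, 0.995], [-0.001, -1.0, -0.001]]
contact_force: [0.1, -0.0, -0.1]
finger_gap: 45.8
```

step_arm(moves=[[0,0,0,0,0,0,8],[0,0,0,0,0,0,8],[0,0,0,0,0,0,8],[0,0,0,0,0,0,8]])

```text
t: 6.75
position: [530.5, 269.3, 93.0]
eef_rot: [[0.995, 0.004, -0.097], [0.097, 0.002, 0.995], [0.004, -1.0, 0.002]]
contact_force: [6.8, -15.7, -9.0]
finger_gap: 19.0
```

step_arm(moves=[[0,0,6,0,0,0,8],[0,0,8,0,0,0,8],[0,0,8,0,0,0,8],[0,0,8,0,0,0,8]])

```text
t: 7.08
position: [530.4, 266.6, 92.7]
eef_rot: [[0.996, -0.004, -0.094], [0.094, -0.047, 0.994], [-0.009, -0.999, -0.046]]
contact_force: [13.5, -30.9, 3.2]
finger_gap: 14.3
```

The door is blocked at +30 N, so this is its end stop. The bar is at box y ≈ +82, which is the door centre at 172 mm, so the door had started about 30 mm open. It is fully open now. I'll release and go to the panel.

step_arm(newtons=15, moves=[[0,0,0,0,0,0,60],[0,0,0,0,0,0,60],[0,-10,0,0.047,0,0.009,80],[0,-35,0,0,0,0,87],[0,-35,0,0,0,0,87]])

```text
t: 7.5
position: [528.7, 262.1, 167.7]
eef_rot: [[0.995, -0.03, -0.09], [0.09, -0.009, 0.996], [-0.031, -1.0, -0.007]]
contact_force: [0.9, 1.0, 1.5]
finger_gap: 41.6
```

step_arm(moves=[[0,-35,0,0,0,0,87],[0,-30,-30,0,0,0.1,87],[0,0,-38,0,0,0.1,87],[0,0,-38,0,0,0.1,87],[0,0,-38,0,0,0.1,87]])

```text
t: 7.92
position: [544.6, 129.3, 251.4]
eef_rot: [[0.908, -0.403, -0.111], [0.107, -0.033, 0.994], [-0.405, -0.914, 0.013]]
contact_force: [0.8, 0.6, -0.2]
finger_gap: 74.9
```

```bash
python3 - <<'E'
from h import *
y=np.deg2rad(5.2);print('bed est', np.array([529.1,266.2])-172*np.array([-np.sin(y),np.cos(y)]))
Rg=tool(1.3,35);n=-Rg[:,1];c=np.array([550.4,-186.2,84.8])
for h in (95,6): go(c+n*(5+h-18.8),Rg);print((c+n*(5+h-18.8)).round(1))
E
```

```text
bed est [544.68880379  94.90788344]
t 7.92 at [544.6 129.3 251.4] gap 74.9 F [ 0.8  0.6 -0.2]
shift [  54.3   80.7 -319.7] turn [0.032 0.084 0.194]
[ 597.  -185.1  151.3]
t 7.92 at [544.6 129.3 251.4] gap 74.9 F [ 0.8  0.6 -0.2]
shift [  37.4  168.  -316.1] turn [0.032 0.084 0.194]
[ 545.9 -186.3   78.4]
```

step_arm(moves=[[4,0,-38,0.03,0.08,0.1,87],[5,0,-38,0,0,0.09,87],[5,5,-38,0,0,0,87],[5,5,-38,0,0,0,87],[5,5,-38,0,0,0,87]])

```text
t: 8.33
position: [570.3, -63.5, 221.9]
eef_rot: [[0.816, -0.577, -0.031], [0.033, -0.007, 0.999], [-0.577, -0.817, 0.013]]
contact_force: [-0.4, 0.4, -0.5]
finger_gap: 87.1
```

step_arm(moves=[[5,8,-38,0,0,0,87],[5,8,-38,0,0,0,87],[5,8,-38,0,0,0,87],[0,0,0,0,0,0,87]])

```text
t: 8.67
position: [572.6, -186.1, 187.5]
eef_rot: [[0.816, -0.577, -0.028], [0.032, -0.004, 0.999], [-0.577, -0.817, 0.016]]
contact_force: [-1.6, 0.3, -1.2]
finger_gap: 87.3
```

```bash
python3 - <<'E'
from h import *
Rg=tool(1.3,35);n=-Rg[:,1];c=np.array([550.4,-186.2,84.8])
for h in (95,6): go(c+n*(5+h-18.8),Rg)
E
```

```text
t 8.67 at [ 572.6 -186.1  187.5] gap 87.3 F [-1.6  0.3 -1.2]
shift [40.8 15.5 -0.3] turn [-0.009  0.014 -0.004]
t 8.67 at [ 572.6 -186.1  187.5] gap 87.3 F [-1.6  0.3 -1.2]
shift [ 41.2 104.5  -1.1] turn [-0.009  0.014 -0.004]
```

step_arm(moves=[[20,10,0,-0.009,0.014,-0.004,87],[20,10,0,0,0,0,87],[0,20,0,0,0,0,87],[0,10,0,0,0,0,87],[0,0,0,0,0,0,87]])

```text
t: 9.08
position: [578.6, -187.3, 120.4]
eef_rot: [[0.822, -0.569, -0.017], [0.015, -0.008, 1.0], [-0.569, -0.822, 0.001]]
contact_force: [-0.2, 0.1, 0.6]
finger_gap: 87.1
```

```bash
python3 - <<'E'
from h import *
s=r.read_state();im,d=eyes.get_image('wrist');K,T=cam('wrist',s);P=cloud(d,K,T)
cv2.imwrite('pics/w4.png',im[:,:,::-1])
hsv=cv2.cvtColor(im,cv2.COLOR_RGB2HSV)
Rg=tool(1.3,35);n=-Rg[:,1];c=np.array([550.4,-186.2,84.8])
q=(P-c)@Rg  # x along slope,y into,z across
m=((abs(q[...,1]+10)<3)&(abs(q[...,2])<45)&(abs(q[...,0])<70)&(hsv[...,1]>140)).astype(np.uint8)
nn,l,st,_=cv2.connectedComponentsWithStats(m);i=1+st[1:,4].argmax();Q=q[l==i];print(st[i],'depth',np.median(Q[:,1]),cv2.minAreaRect(Q[:,[0,2]].astype(np.float32)), Q.min(0),Q.max(0))
go(c+n*(5+6-18.8),Rg)
E
```

```text
[  211   130   105   127 11222] depth -9.41346254676455 ((-13.264636993408203, -0.8178672790527344), (81.28172302246094, 61.9063720703125), 0.7126049995422363) [-53.5474431  -11.79325896 -32.15106988] [27.02842093 -7.00012965 30.56391571]
t 9.13 at [ 579.1 -187.3  121.2] gap 86.9 F [-0.2 -0.8 -0.3]
shift [-3.  54.1  1.6] turn [-0.004 -0.004  0.006]
```

View pics/w4.png

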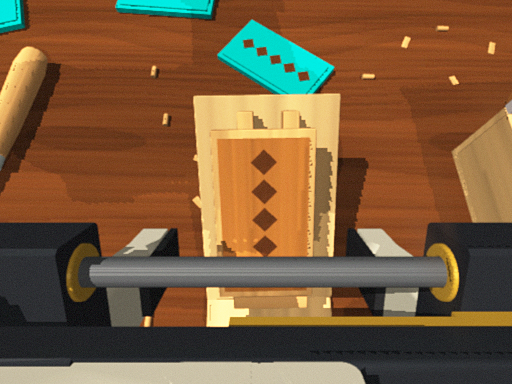

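The panel is centred between the fingers at px (211–315, 130–290). Its width reads 61.9 mm and the offset is under 1 mm. I'll close in.

step_arm(moves=[[-3,20,1,0,0,0.006,87],[0,20,0,0,0,0,87],[0,8,0,0,0,0,87],[0,2,0,0,0,0,87]])

```text
t: 9.47
position: [551.8, -186.0, 85.8]
eef_rot: [[0.825, -0.565, -0.021], [0.017, -0.012, 1.0], [-0.565, -0.825, -0.0]]
contact_force: [-0.5, 0.0, -1.4]
finger_gap: 87.1
```

```bash
python3 - <<'E'
from h import *
Rg=tool(1.3,35);n=-Rg[:,1];c=np.array([550.4,-187,84.8])
go(c+n*(5+6-18.8),Rg)
E
```

```text
t 9.47 at [ 551.8 -186.    85.8] gap 87.1 F [-0.5  0.  -1.4]
shift [-0.7  9.5 -1. ] turn [-0.001 -0.002  0.01 ]
```

step_arm(newtons=15, moves=[[-0.5,7,-1,0,0,0.01,87],[0,3,0,0,0,0,75],[0,0,0,0,0,0,65],[0,0,0,0,0,0,58],[0,0,0,0,0,0,55]])

```text
t: 9.88
position: [548.7, -187.2, 80.8]
eef_rot: [[0.822, -0.57, -0.023], [0.018, -0.014, 1.0], [-0.57, -0.822, -0.001]]
contact_force: [0.5, -0.3, -0.6]
finger_gap: 65.9
```

```bash
python3 - <<'E'
from h import *
Rg=tool(1.3,35);n=-Rg[:,1];c=np.array([550.4,-187,84.8])
go(c+n*(5+6-18.8),Rg)
E
```

```text
t 9.88 at [ 548.7 -187.2   80.8] gap 65.9 F [ 0.5 -0.3 -0.6]
shift [-0.9  3.6  0.1] turn [ 0.001 -0.001  0.005]
```

step_arm(moves=[[0,3,0,0,0,0,55],[0,0,0,0,0,0,55],[0,0,0,0,0,0,55],[0,0,0,0,0,0,55]])

```text
t: 10.22
position: [548.8, -187.3, 80.3]
eef_rot: [[0.824, -0.567, -0.024], [0.018, -0.015, 1.0], [-0.567, -0.824, -0.002]]
contact_force: [0.2, 0.2, -0.8]
finger_gap: 61.8
```

```bash
python3 - <<'E'
from h import *
Rg=tool(1.3,35);n=-Rg[:,1];c=np.array([550.4,-187,84.8])
go(c+n*(5+6-18.8),Rg)
E
```

```text
t 10.22 at [ 548.8 -187.3   80.3] gap 61.8 F [ 0.2  0.2 -0.8]
shift [-1.3  3.2  0.2] turn [ 0.002 -0.     0.008]
```

Closed on the panel at 61.8 mm. I'll lift off along the panel's normal and look.

step_arm(newtons=20, moves=[[0,0,0,0,0,0,55],[0,-10,0,0,0,0,55],[-4,-15,0,0,0,0,55],[-8,-20,0,0,0,0,55],[-10,-20,0,0,0,0,55]])

```text
t: 10.63
position: [565.9, -186.4, 144.5]
eef_rot: [[0.818, -0.575, -0.022], [0.018, -0.013, 1.0], [-0.575, -0.818, -0.001]]
contact_force: [0.2, -0.6, -0.5]
finger_gap: 61.7
```

step_arm(moves=[[-12,-20,0,0,0,0,55],[-12,-20,0,0,0,0,55],[-12,-20,10,0,0,-0.08,55],[-10,-20,20,0,0,-0.1,55],[0,-10,25,0,0,-0.1,55]])

```text
t: 11.05
position: [579.7, -133.7, 246.8]
eef_rot: [[0.944, -0.329, -0.018], [0.016, -0.008, 1.0], [-0.329, -0.944, -0.002]]
contact_force: [0.6, 1.0, 0.3]
finger_gap: 61.3
```

step_arm(moves=[[0,0,28,0,0,-0.1,55],[0,0,28,0,0,-0.1,55],[0,0,28,0,0,-0.1,55],[0,0,28,0,0,0,55],[0,0,28,0,0,0,55]])

```text
t: 11.47
position: [579.2, 10.1, 258.5]
eef_rot: [[1.0, 0.002, -0.015], [0.015, 0.003, 1.0], [0.002, -1.0, 0.003]]
contact_force: [1.2, -0.0, -0.3]
finger_gap: 61.7
```

```bash
python3 - <<'E'
from h import *
s=r.read_state();im,d=eyes.get_image('wrist');K,T=cam('wrist',s);P=cloud(d,K,T)
cv2.imwrite('pics/w5.png',im[:,:,::-1])
hsv=cv2.cvtColor(im,cv2.COLOR_RGB2HSV)
q=(P-s['position'])@s['eef_rot']
m=((abs(q[...,1]+5)<25)&(abs(q[...,2])<45)&(abs(q[...,0])<70)&(hsv[...,1]>140)).astype(np.uint8)
nn,l,st,_=cv2.connectedComponentsWithStats(m);i=1+st[1:,4].argmax();Q=q[l==i];print(st[i],Q.min(0),Q.max(0));A=np.c_[Q[:,0],Q[:,2],np.ones(len(Q))];print('y=ax+bz+c',np.linalg.lstsq(A,Q[:,1],rcond=None)[0],cv2.minAreaRect(Q[:,[0,2]].astype(np.float32)))
go([544.8,96.5,150],tool(5.2))
E
```

```text
[  192   140   141   117 13965] [-56.44394381 -17.72132788 -34.99778385] [-1.15257593  0.67285798 30.63568659]
y=ax+bz+c [ 1.03464436e-04  8.08226468e-03 -1.51466290e+01] ((-28.78900718688965, -2.3571739196777344), (54.800960540771484, 65.62126922607422), 0.5223534107208252)
t 11.52 at [579.6  13.9 259. ] gap 61.6 F [-0.8  1.1 -0.4]
shift [-33.9 109.3  82.6] turn [-0.005 -0.075  0.004]
```

View pics/w5.png

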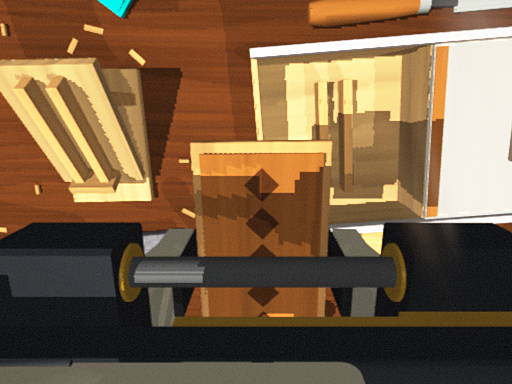

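The panel is held by its edges, level in the tool (tilt under 0.01 rad), with its underside 5 mm behind the TCP. The slats show at px (316–355, 80–190). I'll refine the bed position from them.

```bash
python3 - <<'E'
from h import *
s=r.read_state();im,d=eyes.get_image('wrist');K,T=cam('wrist',s);P=cloud(d,K,T)
m=(abs(P[...,2]-35)<6)&(abs(P[...,0]-545)<85)&(abs(P[...,1]-97)<60)
v,u=np.nonzero(m);Q=P[m];print(len(Q),Q[:,2].mean())
y=np.deg2rad(5.2);bx=np.array([np.cos(y),np.sin(y)]);by=np.array([-bx[1],bx[0]])
ab=np.c_[(Q[:,:2]-[544.8,96.5])@bx,(Q[:,:2]-[544.8,96.5])@by]
print(np.histogram(ab[:,1],bins=np.arange(-44,45,4)));k=abs(ab[:,1])<35
print(ab[k].min(0),ab[k].max(0),np.percentile(ab[k],[1,99],axis=0))
E
```

```text
1655 33.54647182246097
(array([  8,   4,   0,   0,   0,  69, 203, 215,  63,   0,   0,   0, 169,
       398, 389, 108,   0,   0,   0,   0,   0,   2]), array([-44, -40, -36, -32, -28, -24, -20, -16, -12,  -8,  -4,   0,   4,
         8,  12,  16,  20,  24,  28,  32,  36,  40,  44]))
[-64.4851166  -20.90744552] [65.56470328 17.63048163] [[-63.40929211 -20.65928907]
 [ 62.77216694  17.32657512]]
```

step_arm(moves=[[-8,5,25,-0.005,-0.075,0.004,55],[-12,5,25,0,0,0,55],[-12,10,25,0,0,0,55],[-4,15,5,0,0,0,55],[0,10,0,0,0,0,55]])

```text
t: 11.98
position: [540.0, 92.7, 218.2]
eef_rot: [[0.995, 0.006, -0.097], [0.097, 0.0, 0.995], [0.006, -1.0, -0.001]]
contact_force: [-0.1, -1.0, -1.5]
finger_gap: 61.7
```

```bash
python3 - <<'E'
from h import *
go([545.8,97.5,150],tool(5.2))
E
```

```text
t 11.98 at [540.   92.7 218.2] gap 61.7 F [-0.1 -1.  -1.5]
shift [ 5.9 68.2  4.2] turn [0.    0.007 0.006]
```

step_arm(moves=[[6,25,3,0,0.007,0.006,55],[0,30,0,0,0,0,55],[0,30,0,0,0,0,55],[0,25,0,0,0,0,55],[0,0,0,0,0,0,55]])

```text
t: 12.4
position: [549.4, 94.9, 105.9]
eef_rot: [[0.996, 0.003, -0.091], [0.091, -0.0, 0.996], [0.003, -1.0, -0.0]]
contact_force: [-0.6, -1.2, -1.0]
finger_gap: 61.6
```

```bash
python3 - <<'E'
from h import *
go([546.5,95.5,32],tool(5.2))
E
```

```text
t 12.4 at [549.4  94.9 105.9] gap 61.6 F [-0.6 -1.2 -1. ]
shift [-3.1 73.9  0.9] turn [0.    0.    0.003]
```

step_arm(moves=[[-3,22,1,0,0,0,55],[0,22,0,0,0,0,55],[0,15,0,0,0,0,55],[0,5,0,0,0,0,55],[0,0,0,0,0,0,55]])

```text
t: 12.82
position: [552.1, 93.4, 44.2]
eef_rot: [[0.996, 0.006, -0.09], [0.09, -0.002, 0.996], [0.006, -1.0, -0.002]]
contact_force: [-0.1, -0.1, -0.2]
finger_gap: 61.9
```

```bash
python3 - <<'E'
from h import *
go([546.5,95.5,30],tool(5.2))
E
```

```text
t 12.82 at [552.1  93.4  44.2] gap 61.9 F [-0.1 -0.1 -0.2]
shift [-5.5 14.2  2.6] turn [ 0.002 -0.001  0.006]
```

step_arm(moves=[[-6,3,2.5,0.002,0,0.006,55],[-1,3,0,0,0,0,55],[-1,3,0,0,0,0,55],[-1,2,0,0,0,0,55],[0,0,0,0,0,0,55]])

```text
t: 13.23
position: [545.7, 95.9, 37.5]
eef_rot: [[0.996, 0.005, -0.09], [0.09, 0.003, 0.996], [0.006, -1.0, 0.002]]
contact_force: [0.4, 0.9, -0.5]
finger_gap: 61.7
```

```bash
python3 - <<'E'
from h import *
go([546.5,95.5,30],tool(5.2))
E
```

```text
t 13.23 at [545.7  95.9  37.5] gap 61.7 F [ 0.4  0.9 -0.5]
shift [ 0.7  7.5 -0.5] turn [-0.002 -0.001  0.006]
```

step_arm(moves=[[0,3,0,0,0,0.004,55],[-0.5,3,0,0,0,0,55],[-0.5,2,0,0,0,0,55],[0,2,0,0,0,0,55]])

```text
t: 13.57
position: [545.5, 96.5, 28.4]
eef_rot: [[0.996, 0.004, -0.091], [0.091, 0.003, 0.996], [0.004, -1.0, 0.003]]
contact_force: [-8.4, 0.1, 24.5]
finger_gap: 61.7
```

step_arm(moves=[[0,2,0,0,0,0,55],[0,2,0,0,0,0,55],[0,1,0,0,0,0,55]])

```text
t: 13.82
position: [545.9, 96.5, 27.4]
eef_rot: [[0.996, 0.005, -0.093], [0.093, 0.002, 0.996], [0.005, -1.0, 0.002]]
contact_force: [-2.3, -0.6, 6.6]
finger_gap: 61.5
```

It is resting, with 7–24 N reaction at the expected height. I'll check the panel numerically before letting go.

```bash
cat > chk.py <<'E'
from h import *
s=r.read_state();im,d=eyes.get_image('wrist');K,T=cam('wrist',s);P=cloud(d,K,T)
cv2.imwrite('pics/w6.png',im[:,:,::-1]);hsv=cv2.cvtColor(im,cv2.COLOR_RGB2HSV)
B=tool(5.2);q=(P-[545.4,94.6,35])@B
m=((abs(q[...,1]+10)<6)&(abs(q[...,2])<50)&(abs(q[...,0])<75)&(hsv[...,1]>100)).astype(np.uint8)
n,l,st,_=cv2.connectedComponentsWithStats(m);i=1+st[1:,4].argmax();Q=q[l==i]
A=np.c_[Q[:,0],Q[:,2],np.ones(len(Q))];print(st[i],'face y (want -10)',np.linalg.lstsq(A,Q[:,1],rcond=None)[0].round(4),np.percentile(Q,[.5,99.5],axis=0).round(1),cv2.minAreaRect(Q[:,[0,2]].astype(np.float32)))
E
python3 chk.py
```

```text
[  190   140   144   117 15976] face y (want -10) [-1.6400e-02  6.0000e-04 -8.9896e+00] [[-55.9 -10.4 -29.5]
 [ -2.6  -5.7  31.8]] ((-28.71811866760254, 0.7468757629394531), (54.90159225463867, 63.51030731201172), 0.2865402102470398)
```

Level, about 1 mm off centre, at the right height and still gripped. Letting go.

step_arm(moves=[[0,0,0,0,0,0,55],[0,0,0,0,0,0,75],[0,0,0,0,0,0,82],[0,0,0,0,0,0,82],[0,0,0,0,0,0,82]])

```text
t: 14.28
position: [546.1, 96.6, 27.4]
eef_rot: [[0.996, 0.006, -0.094], [0.094, 0.003, 0.996], [0.006, -1.0, 0.002]]
contact_force: [-0.0, -1.6, -0.7]
finger_gap: 80.0
```

step_arm(moves=[[0,-6,0,0,0,0,82],[0,-15,0,0,0,0,82],[0,-30,0,0,0,0,82],[0,-35,0,0,0,0,82],[0,-35,0,0,0,0,82]])

```text
t: 14.7
position: [540.2, 93.7, 144.6]
eef_rot: [[0.996, -0.011, -0.092], [0.092, -0.005, 0.996], [-0.012, -1.0, -0.004]]
contact_force: [1.4, -0.5, 0.3]
finger_gap: 82.2
```

step_arm(moves=[[0,-35,0,0,0,0,60],[0,-15,30,0,0,0,60],[0,0,0,0,0,0,60],[0,0,0,0,0,0,60]])

```text
t: 15.03
position: [541.1, 125.3, 207.6]
eef_rot: [[0.996, 0.002, -0.092], [0.092, 0.0, 0.996], [0.002, -1.0, 0.0]]
contact_force: [-0.6, -0.6, -0.8]
finger_gap: 62.8
```

```bash
python3 chk.py; python3 - <<'E'
from h import *
go([529.2,266,140],tool(5.2))
E
```

```text
[ 200  123   65  108 6600] face y (want -10) [-2.200e-03  1.800e-03 -8.622e+00] [[-55.5 -10.8 -29. ]
 [ 54.   -5.8  32.2]] ((-0.5546531677246094, 1.2168960571289062), (110.36774444580078, 62.012596130371094), 0.12631292641162872)
t 15.08 at [541.4 125.3 207.5] gap 61.1 F [0.4 0.8 0.7]
shift [  0.7  67.5 141.2] turn [-0.     0.001  0.002]
```

View pics/w6.png

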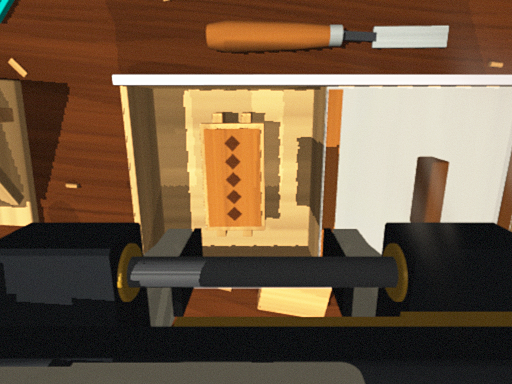

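The panel lies on the slats at px (200–265, 123–230), off centre by (-0.6, 1.2) mm and level. Now I'll shut the door by its grip.

step_arm(newtons=30, moves=[[0,0,36,0,0,0,60],[0,10,36,0,0,0,60],[0,20,36,0,0,0,60],[0,20,28,0,0,0,60],[0,0,0,0,0,0,60]])

```text
t: 15.5
position: [528.1, 261.4, 153.2]
eef_rot: [[0.996, 0.0, -0.085], [0.085, -0.001, 0.996], [-0.0, -1.0, -0.001]]
contact_force: [-0.8, -1.3, -1.1]
finger_gap: 60.3
```

```bash
python3 - <<'E'
from h import *
go([529.5,266,91],tool(5.2))
E
```

```text
t 15.5 at [528.1 261.4 153.2] gap 60.3 F [-0.8 -1.3 -1.1]
shift [ 1.8 62.2  4.6] turn [ 0.001 -0.006 -0.   ]
```

step_arm(moves=[[1,20,5,0,-0.006,0,60],[0,20,0,0,0,0,60],[-1,15,0,0,0,0,60],[-1,5,0,0,0,0,60],[0,0,0,0,0,0,30]])

```text
t: 15.92
position: [523.5, 263.9, 84.1]
eef_rot: [[0.996, -0.009, -0.094], [0.094, -0.01, 0.996], [-0.009, -1.0, -0.009]]
contact_force: [0.1, -0.3, -0.8]
finger_gap: 57.0
```

step_arm(moves=[[0,0,0,0,0,0,8],[0,0,0,0,0,0,8],[0,0,0,0,0,0,8],[0,0,0,0,0,0,8],[0,0,0,0,0,0,8]])

```text
t: 16.33
position: [524.9, 263.2, 86.4]
eef_rot: [[0.996, -0.007, -0.093], [0.093, -0.009, 0.996], [-0.008, -1.0, -0.008]]
contact_force: [0.4, 0.1, -0.0]
finger_gap: 25.4
```

step_arm(moves=[[0,0,0,0,0,0,8],[0,0,0,0,0,0,8]])

```text
t: 16.5
position: [525.3, 263.4, 87.5]
eef_rot: [[0.996, -0.005, -0.093], [0.093, -0.008, 0.996], [-0.006, -1.0, -0.007]]
contact_force: [2.2, -0.0, -5.5]
finger_gap: 13.5
```

Gripped. Now I'll slide it in -y, staying clear of pressing down.

step_arm(moves=[[0,0,-12,0,0,0,8],[0,0,-22,0,0,0,8],[0,0,-22,0,0,0,8],[0,0,-22,0,0,0,8],[0,0,-22,0,0,0,8]])

```text
t: 16.92
position: [534.2, 166.2, 87.4]
eef_rot: [[0.995, -0.004, -0.097], [0.097, -0.002, 0.995], [-0.005, -1.0, -0.002]]
contact_force: [1.0, 2.7, -3.8]
finger_gap: 13.9
```

step_arm(moves=[[0,0,-20,0,0,0,8],[0,0,-15,0,0,0,8],[0,0,-10,0,0,0,8],[0,0,-5,0,0,0,8]])

```text
t: 17.25
position: [539.2, 112.1, 87.4]
eef_rot: [[0.996, -0.003, -0.094], [0.094, 0.0, 0.996], [-0.003, -1.0, 0.001]]
contact_force: [1.1, 2.0, -3.1]
finger_gap: 13.4
```

```bash
python3 - <<'E'
from h import *
y=np.deg2rad(5.2)
go([525.3+172*np.sin(y),263.4-172*np.cos(y),90],tool(5.2))
E
```

```text
t 17.25 at [539.2 112.1  87.4] gap 13.4 F [ 1.1  2.  -3.1]
shift [ -0.2  -2.6 -20. ] turn [-0.001  0.003 -0.003]
```

step_arm(moves=[[0,0,-8,0,0,0,8],[0,0,-8,0,0,0,8],[0,0,-6,0,0,0,8],[0,0,-4,0,0,0,8]])

```text
t: 17.58
position: [541.0, 94.7, 87.3]
eef_rot: [[0.996, -0.001, -0.092], [0.092, 0.016, 0.996], [0.0, -1.0, 0.016]]
contact_force: [-11.1, 24.8, 1.5]
finger_gap: 13.7
```

step_arm(moves=[[0,0,-4,0,0,0,8],[0,0,-3,0,0,0,8]])

```text
t: 17.75
position: [541.0, 95.0, 87.3]
eef_rot: [[0.996, 0.0, -0.094], [0.094, 0.026, 0.995], [0.002, -1.0, 0.026]]
contact_force: [-4.0, 12.4, -0.6]
finger_gap: 13.8
```

The end stop is reached at about 25 N. I'll release, rise and verify.

step_arm(moves=[[0,0,0,0,0,0,60],[0,0,0,0,0,0,60],[0,0,0,0,0,0,60],[0,0,0,0,0,0,60],[0,-10,0,-0.026,0,0,60]])

```text
t: 18.17
position: [540.2, 94.6, 96.7]
eef_rot: [[0.995, 0.001, -0.096], [0.096, -0.001, 0.995], [0.0, -1.0, -0.001]]
contact_force: [-0.1, 1.0, 0.3]
finger_gap: 41.7
```

step_arm(moves=[[0,-30,0,0,0,0,60],[0,-35,0,0,0,0,60],[0,-35,0,0,0,0,60],[0,0,0,0,0,0,60],[0,0,0,0,0,0,60]])

```text
t: 18.58
position: [539.9, 92.0, 201.4]
eef_rot: [[0.995, -0.001, -0.095], [0.095, -0.007, 0.995], [-0.002, -1.0, -0.007]]
contact_force: [-0.1, -0.7, -1.6]
finger_gap: 59.5
```

```bash
python3 - <<'E'
from h import *
s=r.read_state();im,d=eyes.get_image('wrist');K,T=cam('wrist',s);P=cloud(d,K,T)
cv2.imwrite('pics/w7.png',im[:,:,::-1])
m=(P[...,2]>97)&(P[...,2]<118)&(abs(P[...,0]-540)<60)&(abs(P[...,1]-97)<40)
Q=P[m];R=cv2.minAreaRect(Q[:,:2].astype(np.float32));print(len(Q),R,'travel',np.linalg.norm(np.array(R[0])-[529.1,266.2]));go([545,95,200],tool(5.2))
E
```

```text
1272 ((545.0332641601562, 95.33228302001953), (60.079322814941406, 13.411879539489746), 5.4416728019714355) travel 171.60899047762044
t 18.63 at [540.5  92.  201.9] gap 60.0 F [2.2 1.  0.4]
shift [4.7 1.9 2.6] turn [ 0.007  0.005 -0.   ]
```

View pics/w7.png

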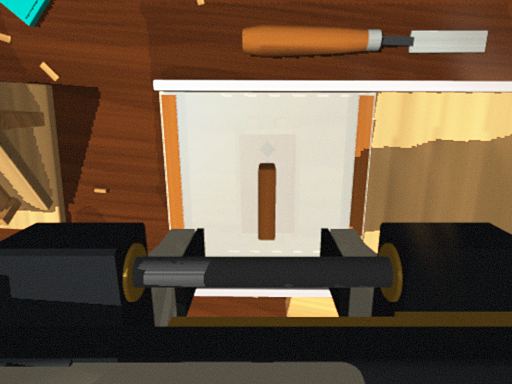

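The door is shut: 171.6 mm of travel against 172, the bar sits over the bed, and the door edge is at the chamber wall (px 162). The panel is faintly visible beneath at (240–295, 135–240). The robot is clear of everything, so I'm handing in.

```bash
python3 - <<'E'
from h import *
print(order.sign_off())
E
```

```text
the job is handed in; nothing more can be done
None
```

The panel is in the drying box on the middle of the two slats, and the dust door is shut. I handed the job in at about 18.6 s of the 62 s allowed; it reports no verdict.

- **Panel:** I lifted it off the stand by its long edges (finger gap 61.8 mm) and lowered it flat onto the slats. I let go only after the force sensor showed contact and a wrist-camera check agreed. After release it measured (-0.6, 1.2) mm off the slats' middle, tilted under 0.003 rad and turned about 0.1° from the slats. Its height read 1.4 mm below the expected value, within the 4 mm limit but the largest error.
- **Door:** It slid shut against its end stop. Its travel from fully open measured 171.6 mm against the stated 172 mm, so it is shut to within about 1 mm. The gripper was open and about 90 mm above the grip bar at hand-in, with only noise-level forces.

**What disagreed:**
- The door was already about 30 mm open at the start. My first pull therefore ran it into its end stop, at about 17 N, and forced the fingers apart. I took that for a jam and gripped again, pushing to about 31 N before I recognised the stop.
- I did not measure the tools and other things on the bench again at the end. I planned the moves to keep clear of them and saw no contact forces except at the door grip and when setting the panel down.

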